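Close and pin the bar of the spice rack

ROBOT

A 7-joint arm with a two-finger parallel gripper is mounted at the origin on a cart in front of the work surface, level with it; the furniture and walls round the work are solid. World frame = base frame: x ahead of the robot, y to its left, z up, the work surface at z = 0. Lengths are in mm, angles in rad, forces in N, time in s.
With the tool pointing down it reaches from about 375 to 925 mm from the base axis. Payload 3.1 kg.
Tool frame: the origin (TCP) lies on the centre line of the jaws, within the pads' length; the fingertips stand bot.tip_reach ahead of it and the grasp point (between the pads) lies 5 mm behind it (bot.tip_reach is the distance from the TCP to the fingertips, in mm); y points along the fingers, z is the direction in which the jaws open and shut, and the axes are right-handed (so a half turn about y gives the same grasp; the last joint's range is limited). The gripper opens to 85 mm and grips with 20 to 120 N. Pads are 22 mm wide; open, the fingers measure 114 mm over their backs; the gripper's body (76 mm by 85 mm) begins 54 mm behind the grasp point. The pads swing forward as they close: fully open they stand 13 mm farther back than shut.
Start: joints at [1.223, 0.383, 0.044, 1.598, -0.018, 1.161, -0.05], TCP at [160.706, -629.823, 245.269] pointing down, gripper open.
Joint ranges: [-2.61, 2.61], [-0.41, 2.15], [-1.48, 1.57], [0, 2.5], [-1.57, 4.71], [0.05, 1.97], [-2.85, 2.85]. Speed limits (rad/s): [2.79, 2.79, 3.14, 3.14, 3.14, 3.14, 3.14].

INTERFACE

Orientations are given as a unit quaternion [w, x, y, z].
In Python, from workcell import status, imaging, bot, spotter gives the robot as it stands.
- The arm moves only by the tool send_rows, never from a script. Its argument "deltas" is a list of rows, each an object of numbers: "dx", "dy", "dz": the shift along the world's x, y, z in mm; "ax", "ay", "az": the turn, a rotation vector about the world's x, y, z in rad; "claw": the gripper's target within -1 to 1 (fully open at 1, half-way at 0, shut at -1). In form: [{"dx": .., "dy": .., "dz": .., "ax": .., "ay": .., "az": .., "claw": ..}, ...]. A call has exactly 10 rows; each row shifts and turns the pose as measured when the row begins; what a row does not reach is not made up. A row lasts 1/8 s, in which the tool goes at most 62.5 mm and 10.7 degrees, less where a joint would pass 70% of its speed; a pose out of reach is approached as far as the arm can. A call with a gripper value outside its range is refused whole. The fingers move at their own pace and stop on an object; "grip_force" is the grip in N (left out, the last holds). Time passes only in rows, so rows that do not move let the fingers close, or fill a call up. It gives the time, the measured TCP pose, the force and the opening at its end, in the units of the state.
- status.get_state(): the state, without advancing time (a new reading comes with each control period).
- imaging.grab_frame(name): name is "side" or "top"; returns the picture (400x640x3 uint8, blue, green, red); there is no depth.
- imaging.calibration(name): a dict with "fx", "fy", "cx", "cy" (pixels), "rvec" (rotation vector, rad) and "tvec" (3), from world to camera coordinates, as OpenCV has them. Camera axes: x right, y down, z forward; pixel columns grow to the right and rows downward; lengths in mm; the calibration is good to about 2 mm. A picture is of the moment at which its call begins. calibration takes no time and is no camera call.
- bot.close_job(): hands the job in, once; it reports no verdict.
Trained networks look in the newest picture that a camera, given by its name, has taken for a name from the list of things; names that differ only in an ending like _2 or _b are one class to them, and where a whole thing is asked for, a point or a joint stands for the part that bears it (a point fixed in the world has none). Each returns a list of dicts, best first, with "score" (0 to 1); they miss things now and then, are a little off and sometimes report something else, mostly with a low value. They report only what shows in the picture. A call takes as long as a camera call. They do not tell look-alikes from the thing itself.
- spotter.regions_of(camera, target): "pixels" (400x640 bool, what is visible of it) and "bbox" ([centre column, centre row, width, height] in pixels, round what is visible of it).
The state is a dict: "time": time; "joints": joint angles; "qvel": joint speeds; "effort": joint torques, N m; "eef_pos": TCP position; "tool_rot": TCP orientation; "ft_force": force on the tool from outside, world axes, zero at the start; "torque": the same for the moment, N m; "gripper_width": finger opening in mm.
Only numpy, scipy, OpenCV 4.12 (cv2) and the standard library are available. Lean on these libraries where they do the work, as an engineer would, in place of code of your own. Each camera call takes 0.05 s, during which the arm holds its last target.

TASK

Shut the spice rack's swinging bar and lock it: push the bar round until its eye sits between the two lugs with the holes in line, then take the pin from its wooden stand and thread it down through the lugs and the eye until its collar rests flush on the upper lug, and let go. Knock over none of the spice jars and leave the tin, the egg cup and the bottle opener where they are.

Things in the scene. Friction and masses are not known exactly. Their poses are not given: they have to be found in the camera images.
- rack: low wooden rack fixed to the worktop, 244 mm wide (y), holding 3 jars. Origin on the worktop midway between hinge axis and lug holes; x to its back (wood x 20..113 mm; back 100, cheeks 74 mm high). At each front corner two level steel lugs, 24 mm wide, reach to x = -14 mm, at heights 30-40 and 56-66 mm: the bar's hinge at y = +115 mm; vertical 10 mm through holes at y = -115 mm, space below
- lug_hole (a point): mouth of the hole in the upper lug: on the hole axis at the lug's upper face (66 mm above the worktop)
- bar (a joint): angle of the steel bar about its vertical hinge, rad: 0 = closed, eye's hole exactly in line with the lug holes; grows as the bar swings out in front of the rack. Stays where left (friction 0.04 N m). A stop lies 0.012 rad past zero, so the hole can end up to 2.8 mm behind the lug holes; the tapered pin draws it back in line
- bar_hinge (a point): point on the bar's hinge axis at the mid height of the bar (48 mm above the worktop). The bar is straight, 12 mm thick and 12 mm high (42 to 54 mm above the worktop), and ends in a 26 mm square eye 230 mm from the hinge axis
- bar_eye (a point): centre of the 10 mm hole in the bar's eye, at the upper face of the eye (54 mm above the worktop); 230 mm from the hinge axis
- stand: dark wooden block 56 x 56 x 56 mm fixed to the worktop, origin at the centre of its underside; an upright 11 mm hole through its middle holds the pin
- pin: loose clevis pin, 100 mm long, about 50 g, upright in the stand. Origin: centre of its lower tip; z towards the handle. Steel shank 8 mm in diameter, z 0 to 50 mm (lowest 12 mm taper to 4 mm); steel collar 22 mm in diameter, z 50 to 54 mm; round wooden handle 16 mm in diameter, z 54 to 100 mm (grasp it about z = 80 mm)
- pin_collar (a point): centre of the underside of the pin's collar, 50 mm above the pin's tip
- jar_a: glass spice jar with a red cap, 41 mm in diameter, 105 mm high, loose in the rack; origin at the centre of its underside, z up
- jar_b: glass spice jar with a dark cap, 41 mm in diameter, 105 mm high, loose in the rack; origin at the centre of its underside, z up
- jar_c: glass spice jar with a yellow cap, 42 mm in diameter, 106 mm high, loose in the rack; origin at the centre of its underside, z up
- tin: round sealed tin, 75 mm in diameter, 66 mm high, loose bystander; origin at the centre of its underside
- egg_cup: glazed egg cup, 52 mm in diameter, 58 mm high, loose bystander; origin at the centre of its underside
- opener: hand bottle opener with a blue handle, 174 x 41 x 20 mm, lying loose on the worktop; bystander; origin at the centre of its underside
Things that resemble listed ones, but are neither listed nor needed, are in the scene too. Leave any pink or turquoise look-alike of the jar_b alone.

How it is judged:
By the outcome, as a careful person would: the job done as asked, in the order asked, and still so for the second after the job is handed in, with the robot touching nothing.
It also fails if it takes over 56 s, if anything falls off the work surface, if the arm or the gripper's body presses on something with over 40 N, if the wrist force passes 120 N, or if a joint passes its speed limit or range.

## Working session

There is one attempt and no reset: what is moved stays moved. The work goes in short steps, Python scripts to look and compute and a tool call to move; the robot and the scene stay as the last step left them, time stands still between calls to the robot, and variables do not carry over. Pictures are saved under pics/ and viewed, and the job is handed in when it is done.

Besides the shell and the picture viewer there is one more tool, called after "Emit:" by a JSON object that holds its "op" and its "data". send_rows: Moves the arm, as the interface text tells. Its arguments: {"type":"object","properties":{"deltas":{"type":"array","items":{"type":"object","properties":{"dx":{"type":"number"},"dy":{"type":"number"},"dz":{"type":"number"},"ax":{"type":"number"},"ay":{"type":"number"},"az":{"type":"number"},"claw":{"type":"number"}}}},"grip_force":{"type":"number"}},"required":["deltas"]}

```bash
mkdir -p pics; ls
python3 - <<'E'
from workcell import status, imaging, bot, spotter
import cv2
for n in("side","top"):
    cv2.imwrite(f"pics/{n}0.png",imaging.grab_frame(n))
    print(n,imaging.calibration(n))
print(status.get_state(),bot.tip_reach)
E
```

```text
pics
side {'fx': 482.81606427076747, 'fy': 482.81606427076747, 'cx': 313.87573419377253, 'cy': 202.10050200521124, 'rvec': array([ 0.62183172, -2.48485587,  1.36288045]), 'tvec': array([ 457.12849477,  219.49787892, 1205.55428888])}
top {'fx': 412.89926980399724, 'fy': 412.89926980399724, 'cx': 320.9872011029528, 'cy': 193.276632602608, 'rvec': array([ 2.16269976, -2.18242995,  0.13344466]), 'tvec': array([ -24.00205262,  537.71626656, 1196.01146639])}
{'time': 0.1, 'joints': array([ 1.22322402,  0.38375626,  0.04383536,  1.59942514, -0.01788764,
        1.16123415, -0.04987674]), 'qvel': array([-0.00151642, -0.00140634,  0.00114256, -0.00459037,  0.00052167,
        0.00032988, -0.00073879]), 'effort': array([ 2.31054801e-03, -4.34727216e+01,  1.02896545e+00, -2.50454789e+01,
        1.07918313e-02,  5.47468982e-03,  1.46739904e-05]), 'eef_pos': array([ 160.4599959 , -629.02112699,  244.00699509]), 'tool_rot': array([ 0.08796132, -0.08827205,  0.70243958, -0.70074923]), 'ft_force': array([-0.05554803, -0.77882188, -0.30248218]), 'torque': array([-0.03849659,  0.02087238, -0.0371211 ]), 'gripper_width': 85.49498390683989} 14.0
```

View pics/side0.png

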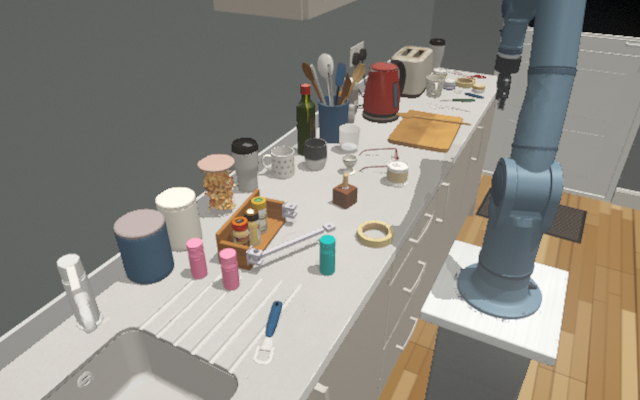

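View pics/top0.png

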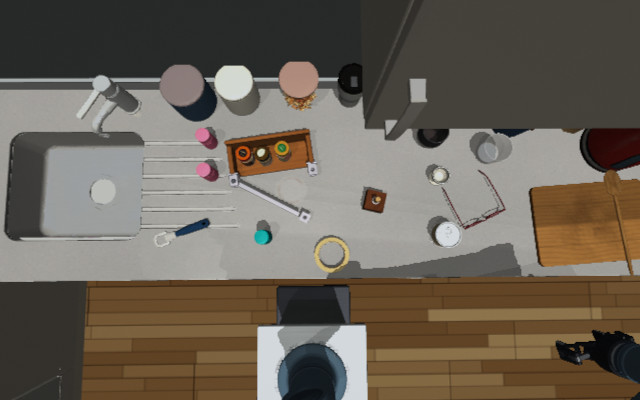

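```bash
cat > h.py <<'E'
import numpy as np,cv2
from workcell import status, imaging, bot, spotter
C={n:imaging.calibration(n) for n in("side","top")}
def K(n):
    c=C[n];return np.array([[c['fx'],0,c['cx']],[0,c['fy'],c['cy']],[0,0,1.]])
def proj(n,P):
    c=C[n];return cv2.projectPoints(np.array(P,float).reshape(-1,3),c['rvec'],c['tvec'],K(n),None)[0].reshape(-1,2)
def onz(n,uv,z):
    c=C[n];R=cv2.Rodrigues(c['rvec'])[0];o=-R.T@c['tvec'];d=R.T@np.linalg.inv(K(n))@np.array([uv[0],uv[1],1.])
    return o+d*(z-o[2])/d[2]
def tri(a,b):
    Ps=[K(n)@np.c_[cv2.Rodrigues(C[n]['rvec'])[0],C[n]['tvec']] for n in("side","top")]
    X=cv2.triangulatePoints(Ps[0],Ps[1],np.array(a,float).reshape(2,1),np.array(b,float).reshape(2,1)).ravel();return X[:3]/X[3]
def crop(img,x0,y0,x1,y1,s,f):
    cv2.imwrite(f,cv2.resize(img[y0:y1,x0:x1],None,fx=s,fy=s,interpolation=cv2.INTER_CUBIC))
E
python3 - <<'E'
from h import *
crop(cv2.imread("pics/top0.png"),220,120,400,230,4.4,"pics/t0z.png")
crop(cv2.imread("pics/side0.png"),215,165,375,280,5,"pics/s0z.png")
for n in C:
    R=cv2.Rodrigues(C[n]['rvec'])[0];print(n,(-R.T@C[n]['tvec']).round())
for n in("side","top"):
  for t in("rack","bar","stand","pin","jar_b","tin","egg_cup","opener"):
    if n=="side" or t!="x":
      r=spotter.regions_of(n,t)
      for d in r[:4]:
        m=d["pixels"];ys,xs=np.nonzero(m);print(n,t,round(d["score"],2),np.round(d["bbox"],1),round(xs.mean(),1),round(ys.mean(),1),len(xs))
E
```

```text
side [ -27. 1007.  834.]
top [ 405.  -11. 1247.]
side rack 0.84 [276.9 229.1 122.5  83.1] 262.8 233.2 2511
side rack 0.71 [259.5 215.8  14.8  38.4] 260.4 212.4 331
side bar 0.61 [291.7 242.7  82.4  35. ] 297.9 239.8 384
side bar 0.49 [397.9 170.7  26.   29.5] 396.5 173.4 545
side stand 0.77 [344.6 196.8  24.5  27. ] 344.3 196.9 544
side pin 0.58 [273.6 230.5 117.   76.7] 261.6 232.4 2488
side jar_b 0.91 [240.2 231.1  14.5  29.9] 239.8 231.4 409
side jar_b 0.91 [258.1 215.7  15.5  35.6] 260.3 212.1 339
side jar_b 0.85 [255.1 226.8  14.3  44.3] 252.8 226.1 433
side jar_b 0.74 [195.9 262.1  24.6  41.7] 196.3 258.7 662
side tin 0.66 [399.2 172.2  28.3  28.1] 396.7 173.4 510
side egg_cup 0.69 [344.9 194.8  24.2  27.1] 343.6 196.4 508
side egg_cup 0.52 [350.5 166.6  17.2  25. ] 348.8 164.5 255
side opener 0.91 [267.5 334.5  29.6  60.2] 268.6 333.6 679
top rack 0.91 [271.9 175.   89.5  91.8] 271.2 159.9 2789
top bar 0.64 [273.8 202.9  66.8  37.8] 278.0 204.1 423
top bar 0.32 [377.4 199.9   5.2  10.1] 375.3 199.9 42
top stand 0.9 [373.5 202.3  24.3  25.3] 373.4 201.4 397
top stand 0.32 [272.1 175.3  90.1  91.5] 271.8 160.2 2894
top pin 0.5 [374.9 198.8   9.    6.4] 375.2 199.8 47
top pin 0.19 [244.4 154.2  18.   18.5] 244.7 155.8 269
top jar_b 0.89 [205.2 139.1  20.7  21.9] 205.6 138.5 322
top jar_b 0.84 [244.6 154.7  20.1  20.2] 244.8 155.9 293
top jar_b 0.78 [261.9 156.4  20.1  23.4] 262.5 156.2 260
top jar_b 0.74 [208.1 173.1  23.8  17.1] 206.4 172.0 300
top tin 0.55 [443.5 235.6  28.3  29.1] 444.7 234.7 723
top egg_cup 0.77 [440.2 178.1  23.6  19.1] 438.7 176.0 312
top egg_cup 0.38 [245.2 153.   20.5  18.4] 244.9 156.1 309
top egg_cup 0.36 [377.2 200.4   9.9   9.7] 375.7 200.0 43
top opener 0.71 [445.6 235.2  29.5  26.6] 444.4 234.3 652
top opener 0.6 [180.1 234.2  57.   28.2] 180.7 231.4 489
```

View pics/t0z.png

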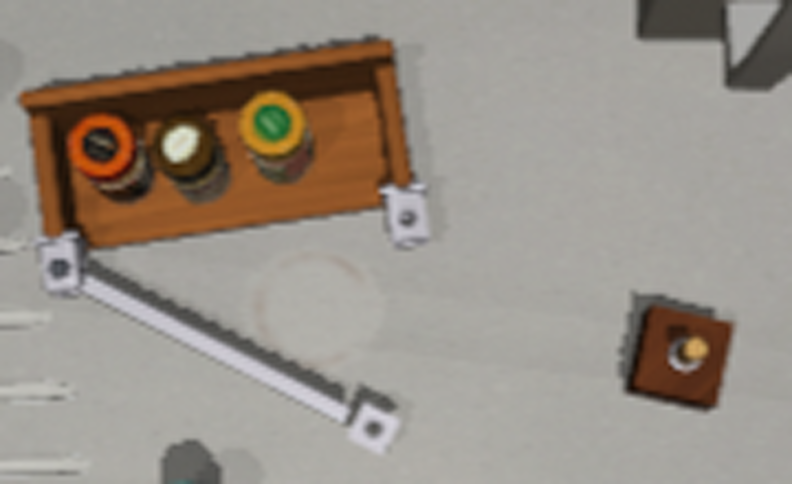

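View pics/s0z.png

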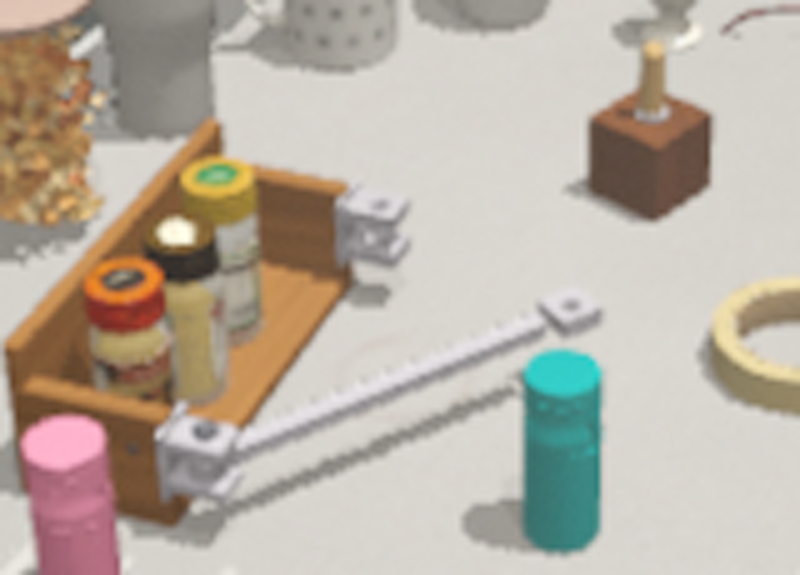

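Run:
```python
from h import *
t=lambda x,y:((x+.5)/4.4-.5+220,(y+.5)/4.4-.5+120)
s=lambda x,y:((x+.5)/5-.5+215,(y+.5)/5-.5+165)
D={"lug":(s(382,204),t(407,217),66),"eye":(s(570,305),t(373,428),54),"hinge":(s(205,430),t(60,268),66),"pintop":(s(654,48),t(697,347),106),"collar":(s(652,113),t(685,353),60)}
for k,(a,b,z) in D.items():
    print(k,"tri",tri(a,b).round(1),"top",onz("top",b,z).round(1),"side",onz("side",a,z).round(1))
H=onz("top",D["hinge"][1],66);L=onz("top",D["lug"][1],66);E=onz("top",D["eye"][1],54)
print(np.linalg.norm(H-L),np.linalg.norm((H-E)[:2]))
for n in C:
  for (x,y) in((160,-629),):pass
```

```text
lug tri [600.7  -5.1  68.3] top [604.6  -3.3  66. ] side [599.6  -8.7  66. ]
eye tri [464.1  19.   55.7] top [466.6  20.1  54. ] side [463.2  16.2  54. ]
hinge tri [570.  222.1  69.7] top [572.5 223.9  66. ] side [571.1 217.9  66. ]
pintop tri [ 510.8 -187.4  105.7] top [ 513.3 -186.3  106. ] side [ 508.7 -187.7  106. ]
collar tri [ 510.7 -186.7   59.4] top [ 513.7 -185.4   60. ] side [ 508.  -186.7   60. ]
229.51985664826128 229.70430214700934
```

Run:
```python
from h import *
from scipy.spatial.transform import Rotation as R
q=status.get_state()["tool_rot"];print(R.from_quat(q[[1,2,3,0]]).as_matrix().round(3))
print("teal top",onz("top",(263,237),100).round(), "side base",onz("side",(327,270),0).round(),"side top",onz("side",(328,240),100).round())
print("ring",onz("top",(331,254),10).round())
for z in(400,500,600,700): print(z,onz("top",(362,128),z).round(),onz("top",(398,138),z).round(), "side",onz("side",(215,12),z).round(),onz("side",(355,0),z).round())
```

```text
[[-0.969  0.     0.247]
 [-0.247  0.    -0.969]
 [-0.    -1.     0.   ]]
teal top [410. 133. 100.] side base [409. 131.   0.] side top [407. 131. 100.]
ring [358. -57.  10.]
400 [ 635. -111.  400.] [ 613. -186.  400.] side [1429. -773.  400.] [  994. -1314.   400.]
500 [608. -99. 500.] [ 588. -165.  500.] side [1094. -363.  500.] [ 759. -780.  500.]
600 [580. -87. 600.] [ 564. -145.  600.] side [759.  47. 600.] [ 524. -245.  600.]
700 [553. -75. 700.] [ 539. -124.  700.] side [423. 457. 700.] [289. 289. 700.]
```

Emit:
{"op": "send_rows", "data": {"deltas": [{"dx": 30,"dy": 50,"az": -0.114,"claw": -1},{"dx": 30,"dy": 50,"claw": -1},{"dx": 30,"dy": 50,"claw": -1},{"dx": 30,"dy": 50,"claw": -1},{"dx": 30,"dy": 50,"claw": -1},{"dx": 30,"dy": 50,"claw": -1},{"dx": 30,"dy": 50,"claw": -1},{"dx": 30,"dy": 50,"claw": -1},{"dx": 20,"dy": 50,"claw": -1},{"dx": 20,"dy": 50,"claw": -1}]}}

```text
invalid input
```

Emit:
{"op": "send_rows", "data": {"deltas": [{"dx": 30,"dy": 50,"dz": 0,"ax": 0,"ay": 0,"az": -0.114,"claw": -1},{"dx": 30,"dy": 50,"dz": 0,"ax": 0,"ay": 0,"az": 0,"claw": -1},{"dx": 30,"dy": 50,"dz": 0,"ax": 0,"ay": 0,"az": 0,"claw": -1},{"dx": 30,"dy": 50,"dz": 0,"ax": 0,"ay": 0,"az": 0,"claw": -1},{"dx": 30,"dy": 50,"dz": 0,"ax": 0,"ay": 0,"az": 0,"claw": -1},{"dx": 30,"dy": 50,"dz": 0,"ax": 0,"ay": 0,"az": 0,"claw": -1},{"dx": 30,"dy": 50,"dz": 0,"ax": 0,"ay": 0,"az": 0,"claw": -1},{"dx": 30,"dy": 50,"dz": 0,"ax": 0,"ay": 0,"az": 0,"claw": -1},{"dx": 20,"dy": 50,"dz": 0,"ax": 0,"ay": 0,"az": 0,"claw": -1},{"dx": 20,"dy": 50,"dz": 0,"ax": 0,"ay": 0,"az": 0,"claw": -1}], "grip_force": 60}}

```text
time: 2.15
eef_pos: [444.1, -119.5, 248.5]
tool_rot: [-0.044, 0.04, -0.702, 0.71]
ft_force: [1.2, -0.7, -0.3]
gripper_width: 0.2
```

Emit:
{"op": "send_rows", "data": {"deltas": [{"dx": 1,"dy": 50,"dz": 0,"ax": 0,"ay": 0,"az": 0,"claw": -1},{"dx": 1,"dy": 50,"dz": 0,"ax": 0,"ay": 0,"az": 0,"claw": -1},{"dx": 1,"dy": 50,"dz": 0,"ax": 0,"ay": 0,"az": 0,"claw": -1},{"dx": 1,"dy": 40,"dz": -10,"ax": 0,"ay": 0,"az": 0,"claw": -1},{"dx": 0,"dy": 0,"dz": -35,"ax": 0,"ay": 0,"az": 0,"claw": -1},{"dx": 0,"dy": 0,"dz": -40,"ax": 0,"ay": 0,"az": 0,"claw": -1},{"dx": 0,"dy": 0,"dz": -40,"ax": 0,"ay": 0,"az": 0,"claw": -1},{"dx": 0,"dy": 0,"dz": -20,"ax": 0,"ay": 0,"az": 0,"claw": -1},{"dx": 0,"dy": 0,"dz": -20,"ax": 0,"ay": 0,"az": 0,"claw": -1},{"dx": 0,"dy": 0,"dz": 0,"ax": 0,"ay": 0,"az": 0,"claw": -1}]}}

```text
time: 3.4
eef_pos: [452.3, 84.2, 84.5]
tool_rot: [-0.054, 0.039, -0.702, 0.709]
ft_force: [-0.3, 0.3, 0.4]
gripper_width: -0.1
```

Run:
```python
from h import *
for n in("side","top"): cv2.imwrite(f"pics/{n}1.png",imaging.grab_frame(n))
crop(cv2.imread("pics/top1.png"),200,110,400,260,3.5,"pics/t1z.png")
crop(cv2.imread("pics/side1.png"),215,130,415,280,3.5,"pics/s1z.png")
s=status.get_state();print(s["eef_pos"].round(1),s["joints"].round(2))
```

```text
[454.2  84.7  86.3] [ 0.26  0.3  -0.59  2.15  0.27  0.73 -1.95]
```

View pics/t1z.png

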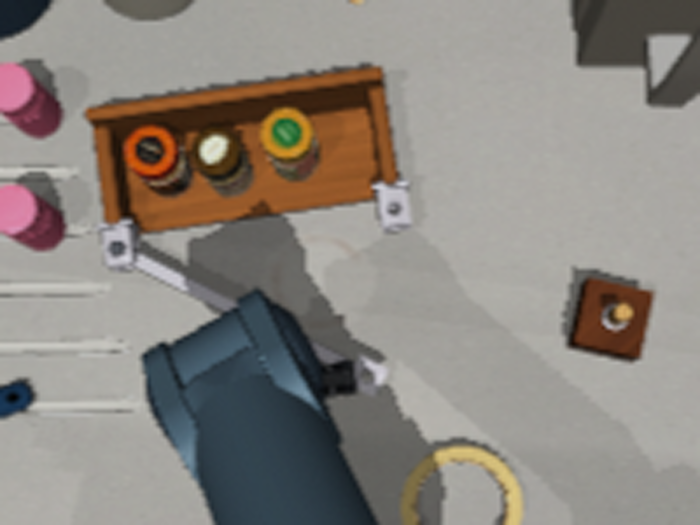

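View pics/s1z.png

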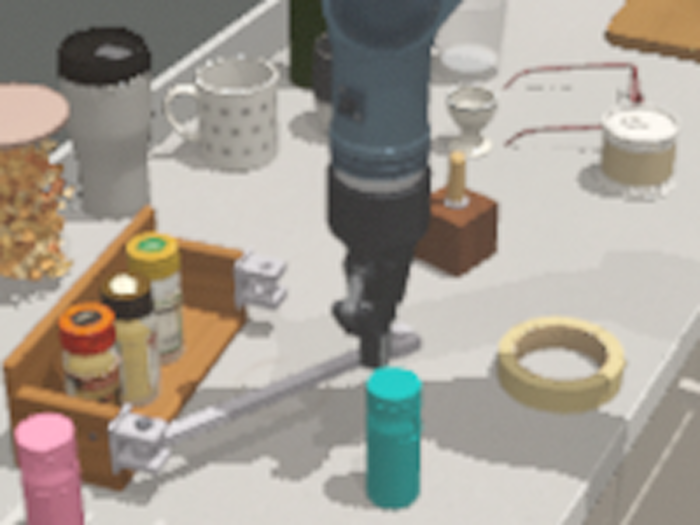

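Emit:
{"op": "send_rows", "data": {"deltas": [{"dx": -2,"dy": -4,"dz": -16,"ax": 0,"ay": 0,"az": 0,"claw": -1},{"dx": -2,"dy": -4,"dz": -12,"ax": 0,"ay": 0,"az": 0,"claw": -1},{"dx": 0,"dy": 0,"dz": -6,"ax": 0,"ay": 0,"az": 0,"claw": -1},{"dx": 12,"dy": -3,"dz": 0,"ax": 0,"ay": 0,"az": 0,"claw": -1},{"dx": 12,"dy": -3,"dz": 0,"ax": 0,"ay": 0,"az": 0,"claw": -1},{"dx": 14,"dy": -4,"dz": 0,"ax": 0,"ay": 0,"az": 0,"claw": -1},{"dx": 14,"dy": -4,"dz": 0,"ax": 0,"ay": 0,"az": 0,"claw": -1},{"dx": 14,"dy": -4,"dz": 0,"ax": 0,"ay": 0,"az": 0,"claw": -1},{"dx": 14,"dy": -4,"dz": 0,"ax": 0,"ay": 0,"az": 0,"claw": -1},{"dx": 12,"dy": -4,"dz": 0,"ax": 0,"ay": 0,"az": 0,"claw": -1}]}}

```text
time: 4.75
eef_pos: [551.5, 48.1, 52.8]
tool_rot: [-0.058, 0.034, -0.702, 0.709]
ft_force: [-0.1, 0.3, 0.3]
gripper_width: 0.4
```

Run:
```python
from h import *
for n in("side","top"): cv2.imwrite(f"pics/{n}2.png",imaging.grab_frame(n))
crop(cv2.imread("pics/top2.png"),200,110,400,260,3.5,"pics/t2z.png")
crop(cv2.imread("pics/side2.png"),215,130,415,280,3.5,"pics/s2z.png")
s=status.get_state();print(s["eef_pos"].round(1),s["joints"].round(2))
```

```text
[552.6  47.6  53. ] [ 0.26  0.5  -0.5   1.96  0.37  0.74 -1.91]
```

View pics/s2z.png

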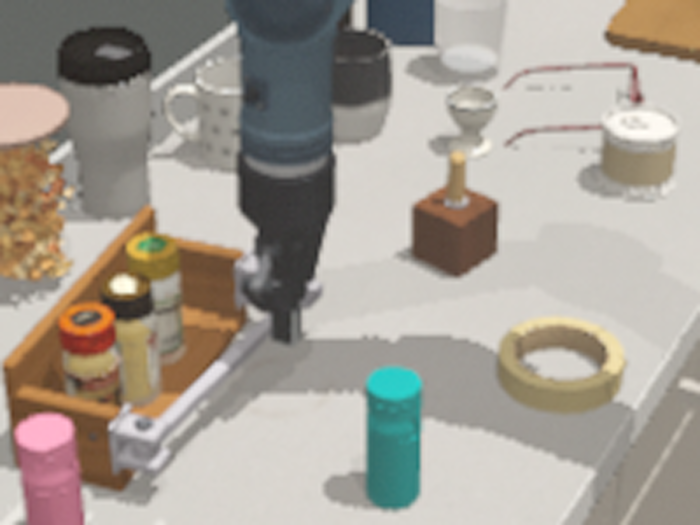

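View pics/t2z.png

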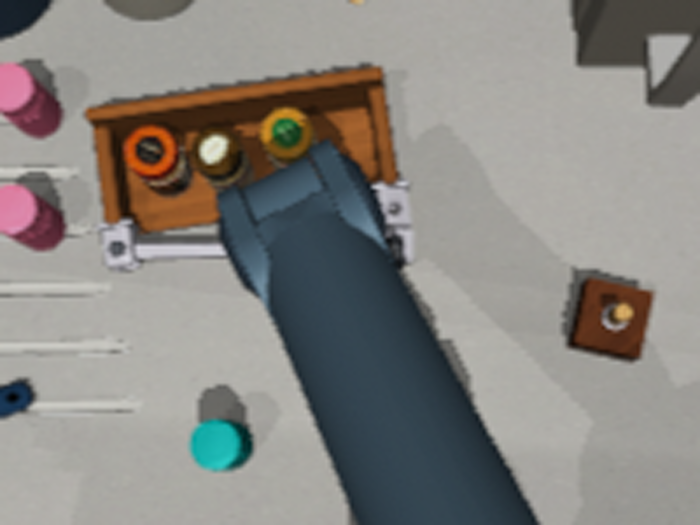

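Emit:
{"op": "send_rows", "data": {"deltas": [{"dx": 8,"dy": -3,"dz": 0,"ax": 0,"ay": 0,"az": 0,"claw": -1},{"dx": 6,"dy": -2,"dz": 0,"ax": 0,"ay": 0,"az": 0,"claw": -1},{"dx": 4,"dy": -2,"dz": 0,"ax": 0,"ay": 0,"az": 0,"claw": -1},{"dx": 3,"dy": -1,"dz": 0,"ax": 0,"ay": 0,"az": 0,"claw": -1},{"dx": 2,"dy": 0,"dz": 0,"ax": 0,"ay": 0,"az": 0,"claw": -1},{"dx": 1,"dy": 0,"dz": 0,"ax": 0,"ay": 0,"az": 0,"claw": -1},{"dx": 1,"dy": 0,"dz": 0,"ax": 0,"ay": 0,"az": 0,"claw": -1},{"dx": 0,"dy": 0,"dz": 0,"ax": 0,"ay": 0,"az": 0,"claw": -1},{"dx": 0,"dy": 0,"dz": 0,"ax": 0,"ay": 0,"az": 0,"claw": -1},{"dx": 0,"dy": 0,"dz": 0,"ax": 0,"ay": 0,"az": 0,"claw": -1}]}}

```text
time: 6.1
eef_pos: [577.4, 39.6, 52.7]
tool_rot: [-0.058, 0.035, -0.702, 0.709]
ft_force: [-0.2, 0.6, -0.1]
gripper_width: -0.0
```

Run:
```python
from h import *
for n in("side","top"): cv2.imwrite(f"pics/{n}3.png",imaging.grab_frame(n))
crop(cv2.imread("pics/top3.png"),215,130,335,210,6.6,"pics/t3z.png")
crop(cv2.imread("pics/side3.png"),245,180,325,260,7,"pics/s3z.png")
s=status.get_state();print(s["eef_pos"].round(1),s["ft_force"].round(1))
```

```text
[577.4  39.7  52.7] [ 0.3  0.2 -0.3]
```

View pics/s3z.png

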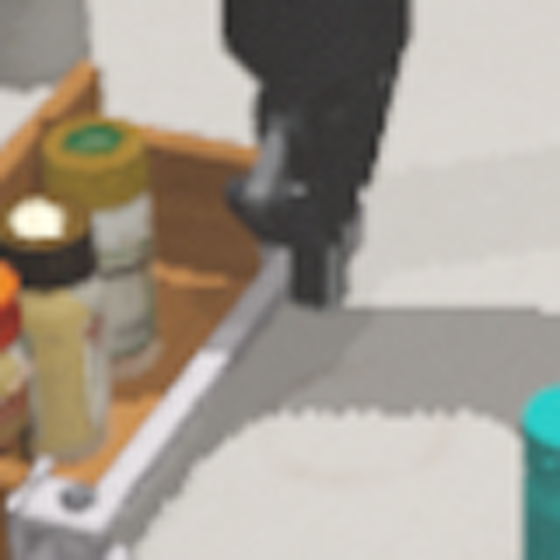

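View pics/t3z.png

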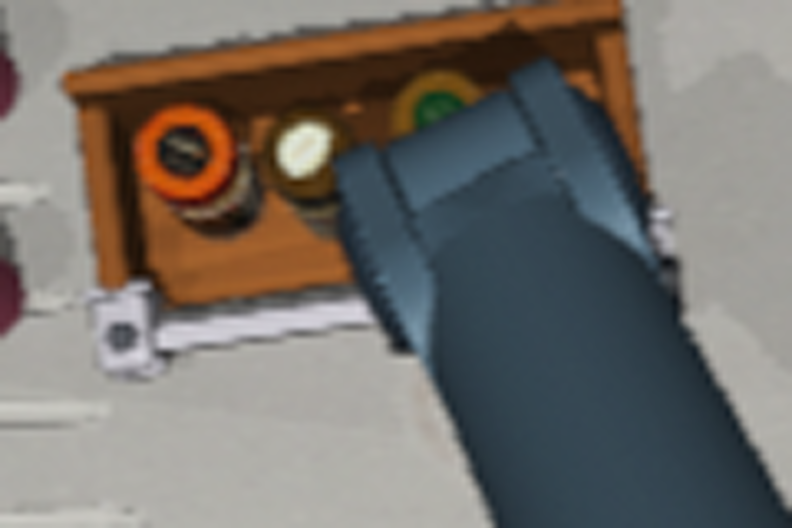

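Emit:
{"op": "send_rows", "data": {"deltas": [{"dx": 1.5,"dy": 0,"dz": 0,"ax": 0,"ay": 0,"az": 0,"claw": -1},{"dx": 1.5,"dy": 0,"dz": 0,"ax": 0,"ay": 0,"az": 0,"claw": -1},{"dx": 1.5,"dy": 0,"dz": 0,"ax": 0,"ay": 0,"az": 0,"claw": -1},{"dx": 1.5,"dy": 0,"dz": 0,"ax": 0,"ay": 0,"az": 0,"claw": -1},{"dx": 1,"dy": 0,"dz": 0,"ax": 0,"ay": 0,"az": 0,"claw": -1},{"dx": 0,"dy": 0,"dz": 0,"ax": 0,"ay": 0,"az": 0,"claw": -1},{"dx": 0,"dy": 0,"dz": 0,"ax": 0,"ay": 0,"az": 0,"claw": -1},{"dx": 0,"dy": 0,"dz": 0,"ax": 0,"ay": 0,"az": 0,"claw": -1},{"dx": 0,"dy": 0,"dz": 0,"ax": 0,"ay": 0,"az": 0,"claw": -1},{"dx": 0,"dy": 0,"dz": 0,"ax": 0,"ay": 0,"az": 0,"claw": -1}]}}

```text
time: 7.45
eef_pos: [581.3, 39.7, 51.7]
tool_rot: [-0.055, 0.037, -0.702, 0.709]
ft_force: [-2.6, 0.1, 0.9]
gripper_width: -0.0
```

Run:
```python
from h import *
for n in("side","top"): cv2.imwrite(f"pics/{n}4.png",imaging.grab_frame(n))
crop(cv2.imread("pics/top4.png"),215,130,335,210,6.6,"pics/t4z.png")
s=status.get_state();print(s["eef_pos"].round(1),s["ft_force"].round(1))
```

```text
[581.3  39.7  51.7] [-2.4 -0.2  1.3]
```

View pics/t4z.png

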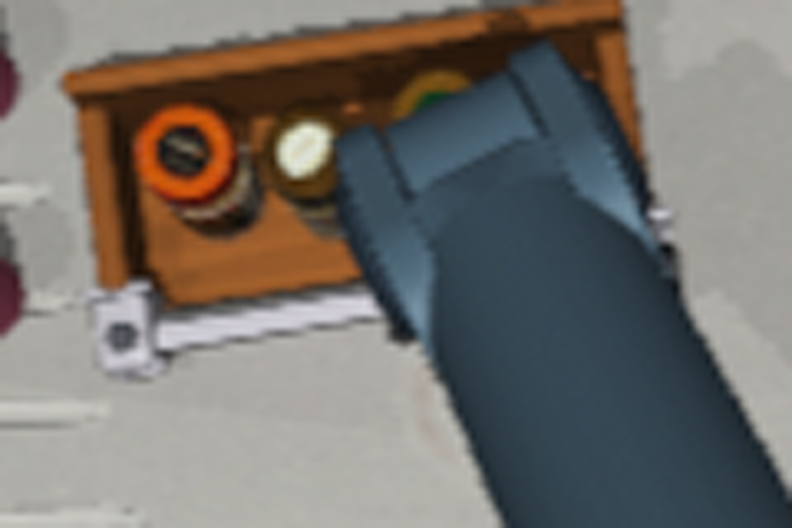

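Emit:
{"op": "send_rows", "data": {"deltas": [{"dx": -20,"dy": 0,"dz": 0,"ax": 0,"ay": 0,"az": 0,"claw": -1},{"dx": -25,"dy": 0,"dz": 5,"ax": 0,"ay": 0,"az": 0,"claw": -1},{"dx": -10,"dy": -5,"dz": 45,"ax": 0,"ay": 0,"az": 0,"claw": -1},{"dx": 0,"dy": -20,"dz": 50,"ax": 0,"ay": 0,"az": 0,"claw": -1},{"dx": 0,"dy": -40,"dz": 30,"ax": 0,"ay": 0,"az": 0,"claw": 0},{"dx": 0,"dy": -50,"dz": 0,"ax": 0,"ay": 0,"az": 0,"claw": 0.5},{"dx": 0,"dy": -45,"dz": 0,"ax": 0,"ay": 0,"az": 0,"claw": 0.5},{"dx": 0,"dy": -35,"dz": 0,"ax": 0,"ay": 0,"az": 0,"claw": 0.5},{"dx": 0,"dy": -20,"dz": 0,"ax": 0,"ay": 0,"az": 0,"claw": 0.5},{"dx": 0,"dy": 0,"dz": 0,"ax": 0,"ay": 0,"az": 0,"claw": 0.5}]}}

```text
time: 8.8
eef_pos: [537.9, -184.2, 193.0]
tool_rot: [-0.069, 0.025, -0.699, 0.712]
ft_force: [0.4, 0.3, 0.3]
gripper_width: 63.9
```

Run:
```python
from h import *
for n in("side","top"): cv2.imwrite(f"pics/{n}5.png",imaging.grab_frame(n))
crop(cv2.imread("pics/top5.png"),215,130,415,240,4,"pics/t5z.png")
crop(cv2.imread("pics/side5.png"),245,130,405,250,5,"pics/s5z.png")
s=status.get_state();print(s["eef_pos"].round(1),s["ft_force"].round(1))
```

```text
[ 538.  -181.   192.9] [-0.8  1.2  0.3]
```

View pics/s5z.png

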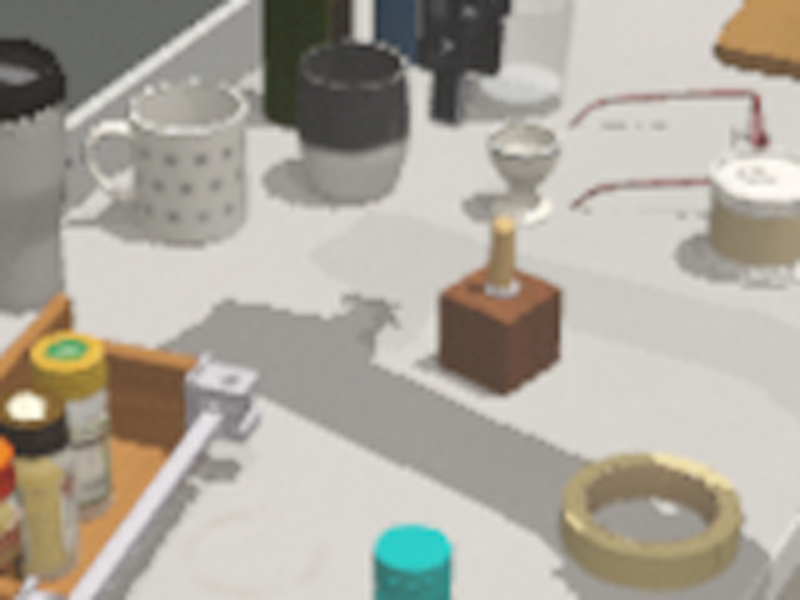

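View pics/t5z.png

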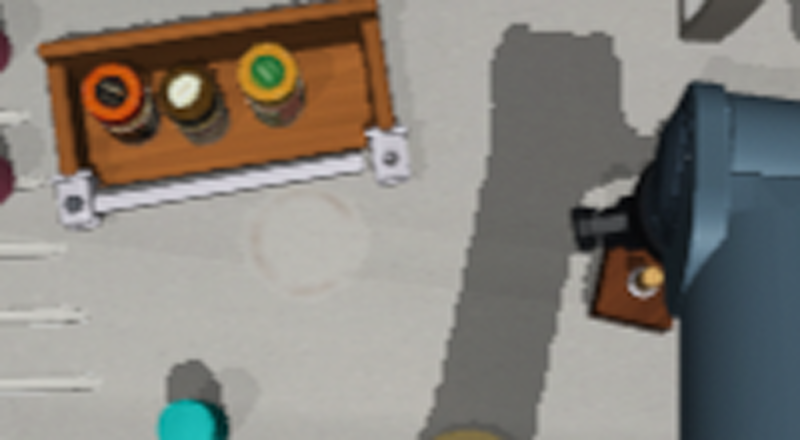

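```bash
cat >> h.py <<'E'
from scipy.spatial.transform import Rotation as Rt
def tilt(yaw=None):
    s=status.get_state();q=s["tool_rot"];R=Rt.from_quat(q[[1,2,3,0]]);M=R.as_matrix()
    y=np.arctan2(M[1,2],M[0,2]) if yaw is None else yaw   # jaw axis dir
    z=np.array([np.cos(y),np.sin(y),0]);yy=np.array([0,0,-1.]);T=np.c_[np.cross(yy,z),yy,z]
    print("eef",s["eef_pos"].round(1),"F",s["ft_force"].round(1),"w",round(s["gripper_width"],1),"t",s["time"]);print("jaw yaw",np.degrees(np.arctan2(M[1,2],M[0,2])).round(1),"corr rotvec",(Rt.from_matrix(T)*R.inv()).as_rotvec().round(4),"yaxis",M[:,1].round(3))
E
python3 - <<'E'
from h import *
tilt();tilt(np.radians(-82.2))
E
```

```text
eef [ 538.  -181.   192.9] F [-0.8  1.2  0.3] w 64.1 t 8.9
jaw yaw -82.2 corr rotvec [ 0.0126  0.0622 -0.0006] yaxis [ 0.062 -0.013 -0.998]
eef [ 538.  -181.   192.9] F [-0.8  1.2  0.3] w 64.1 t 8.9
jaw yaw -82.2 corr rotvec [ 0.0126  0.0622 -0.0012] yaxis [ 0.062 -0.013 -0.998]
```

Emit:
{"op": "send_rows", "data": {"deltas": [{"dx": -14,"dy": -4,"dz": 0,"ax": 0.013,"ay": 0.062,"az": 0,"claw": 0.5},{"dx": -13,"dy": -2,"dz": -10,"ax": 0,"ay": 0,"az": 0,"claw": 0.5},{"dx": 0,"dy": 0,"dz": -15,"ax": 0,"ay": 0,"az": 0,"claw": 0.5},{"dx": 0,"dy": 0,"dz": -15,"ax": 0,"ay": 0,"az": 0,"claw": 0.5},{"dx": 0,"dy": 0,"dz": -8,"ax": 0,"ay": 0,"az": 0,"claw": 0.5},{"dx": 0,"dy": 0,"dz": 0,"ax": 0,"ay": 0,"az": 0,"claw": 0.5},{"dx": 0,"dy": 0,"dz": 0,"ax": 0,"ay": 0,"az": 0,"claw": 0.5},{"dx": 0,"dy": 0,"dz": 0,"ax": 0,"ay": 0,"az": 0,"claw": 0.5},{"dx": 0,"dy": 0,"dz": 0,"ax": 0,"ay": 0,"az": 0,"claw": 0.5},{"dx": 0,"dy": 0,"dz": 0,"ax": 0,"ay": 0,"az": 0,"claw": 0.5}]}}

```text
time: 10.15
eef_pos: [511.9, -179.7, 141.7]
tool_rot: [0.054, -0.051, 0.706, -0.704]
ft_force: [0.6, -0.3, -0.5]
gripper_width: 64.0
```

Run:
```python
from h import *
tilt(np.radians(-82.2))
for n in("side","top"): cv2.imwrite(f"pics/{n}6.png",imaging.grab_frame(n))
crop(cv2.imread("pics/side6.png"),295,110,395,220,5,"pics/s6z.png")
```

```text
eef [ 511.9 -179.7  141.7] F [ 0.6 -0.3 -0.5] w 64.0 t 10.15
jaw yaw -81.5 corr rotvec [-0.0025  0.0034 -0.0121] yaxis [ 0.003  0.003 -1.   ]
```

View pics/s6z.png

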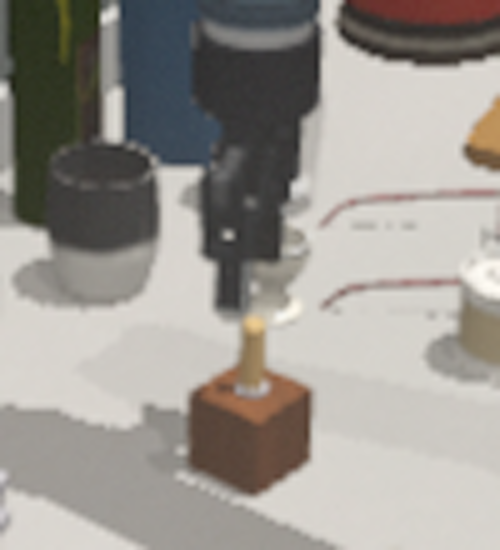

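Run:
```python
from h import *
for z in(125,130,135):print(proj("side",[(506,-142,z),(506+11,-142+1.6,z),(506-11,-142-1.6,z)]).round(1).tolist())
print(proj("side",[(511,-187,106)]))
```

```text
[[339.9, 175.4], [336.4, 174.8], [343.5, 176.0]]
[[340.0, 174.0], [336.4, 173.4], [343.5, 174.6]]
[[340.0, 172.5], [336.4, 171.9], [343.6, 173.1]]
[[344.61532055 174.12452834]]
```

Emit:
{"op": "send_rows", "data": {"deltas": [{"dx": 0,"dy": -6,"dz": 0,"ax": 0,"ay": 0.003,"az": -0.012,"claw": 0.5},{"dx": 0,"dy": -2,"dz": -10,"ax": 0,"ay": 0,"az": 0,"claw": 0.5},{"dx": 0,"dy": 0,"dz": -15,"ax": 0,"ay": 0,"az": 0,"claw": 0.5},{"dx": 0,"dy": 0,"dz": -15,"ax": 0,"ay": 0,"az": 0,"claw": 0.5},{"dx": 0,"dy": 0,"dz": -10,"ax": 0,"ay": 0,"az": 0,"claw": 0.5},{"dx": 0,"dy": 0,"dz": -6,"ax": 0,"ay": 0,"az": 0,"claw": 0.5},{"dx": 0,"dy": 0,"dz": 0,"ax": 0,"ay": 0,"az": 0,"claw": 0.5},{"dx": 0,"dy": 0,"dz": 0,"ax": 0,"ay": 0,"az": 0,"claw": 0.5},{"dx": 0,"dy": 0,"dz": 0,"ax": 0,"ay": 0,"az": 0,"claw": 0.5},{"dx": 0,"dy": 0,"dz": 0,"ax": 0,"ay": 0,"az": 0,"claw": 0.5}]}}

```text
time: 11.5
eef_pos: [511.6, -188.0, 81.2]
tool_rot: [0.048, -0.048, 0.707, -0.704]
ft_force: [0.2, -0.8, -0.4]
gripper_width: 64.2
```

Run:
```python
from h import *
tilt(np.radians(-82.2))
for n in("side","top"): cv2.imwrite(f"pics/{n}7.png",imaging.grab_frame(n))
crop(cv2.imread("pics/side7.png"),295,110,395,220,5,"pics/s7z.png")
```

```text
eef [ 511.6 -188.    81.2] F [ 0.2 -0.8 -0.4] w 64.2 t 11.5
jaw yaw -82.2 corr rotvec [-0.003  -0.0006  0.0007] yaxis [-0.001  0.003 -1.   ]
```

View pics/s7z.png

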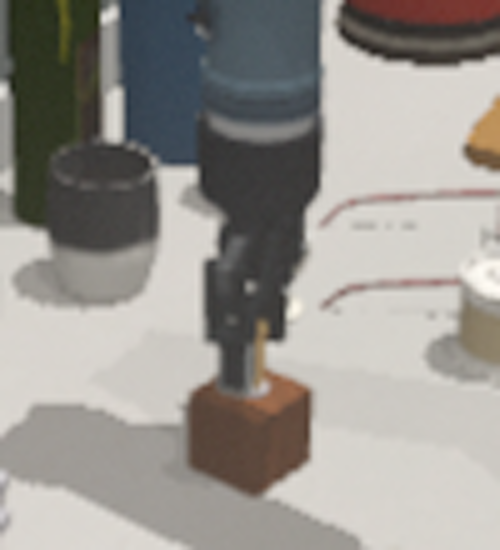

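Positioned around the pin (handle visible behind the near finger at zoom ~(260,340)). Closing.

Emit:
{"op": "send_rows", "data": {"deltas": [{"dx": 0,"dy": 0,"dz": 0,"ax": 0,"ay": 0,"az": 0,"claw": 0},{"dx": 0,"dy": 0,"dz": 0,"ax": 0,"ay": 0,"az": 0,"claw": -0.4},{"dx": 0,"dy": 0,"dz": 0,"ax": 0,"ay": 0,"az": 0,"claw": -0.5},{"dx": 0,"dy": 0,"dz": 0,"ax": 0,"ay": 0,"az": 0,"claw": -0.6},{"dx": 0,"dy": 0,"dz": 0,"ax": 0,"ay": 0,"az": 0,"claw": -0.7},{"dx": 0,"dy": 0,"dz": 0,"ax": 0,"ay": 0,"az": 0,"claw": -1},{"dx": 0,"dy": 0,"dz": 0,"ax": 0,"ay": 0,"az": 0,"claw": -1},{"dx": 0,"dy": 0,"dz": 0,"ax": 0,"ay": 0,"az": 0,"claw": -1},{"dx": 0,"dy": 0,"dz": 0,"ax": 0,"ay": 0,"az": 0,"claw": -1},{"dx": 0,"dy": 0,"dz": 0,"ax": 0,"ay": 0,"az": 0,"claw": -1}], "grip_force": 50}}

```text
time: 12.85
eef_pos: [511.7, -188.1, 81.5]
tool_rot: [0.048, -0.048, 0.706, -0.705]
ft_force: [0.9, -0.3, 0.5]
gripper_width: 14.6
```

Run:
```python
from h import *
tilt(np.radians(-82.2))
```

```text
eef [ 511.7 -188.1   81.5] F [ 0.9 -0.3  0.5] w 14.6 t 12.85
jaw yaw -82.2 corr rotvec [-0.0028 -0.0002  0.0008] yaxis [-0.     0.003 -1.   ]
```

Emit:
{"op": "send_rows", "data": {"deltas": [{"dx": 0,"dy": 0,"dz": 5,"ax": 0,"ay": 0,"az": 0,"claw": -1},{"dx": 0,"dy": 0,"dz": 12,"ax": 0,"ay": 0,"az": 0,"claw": -1},{"dx": 0,"dy": 0,"dz": 15,"ax": 0,"ay": 0,"az": 0,"claw": -1},{"dx": 0,"dy": 0,"dz": 15,"ax": 0,"ay": 0,"az": 0,"claw": -1},{"dx": 0,"dy": 0,"dz": 15,"ax": 0,"ay": 0,"az": 0,"claw": -1},{"dx": 0,"dy": 0,"dz": 15,"ax": 0,"ay": 0,"az": 0,"claw": -1},{"dx": 0,"dy": 0,"dz": 12,"ax": 0,"ay": 0,"az": 0,"claw": -1},{"dx": 0,"dy": 0,"dz": 6,"ax": 0,"ay": 0,"az": 0,"claw": -1},{"dx": 0,"dy": 0,"dz": 0,"ax": 0,"ay": 0,"az": 0,"claw": -1},{"dx": 0,"dy": 0,"dz": 0,"ax": 0,"ay": 0,"az": 0,"claw": -1}]}}

```text
time: 14.1
eef_pos: [511.7, -188.1, 184.3]
tool_rot: [0.048, -0.047, 0.706, -0.705]
ft_force: [0.2, 0.2, -0.4]
gripper_width: 14.8
```

Run:
```python
from h import *
tilt(np.radians(-82.2))
for n in("side","top"): cv2.imwrite(f"pics/{n}8.png",imaging.grab_frame(n))
crop(cv2.imread("pics/side8.png"),305,110,385,220,7,"pics/s8z.png")
crop(cv2.imread("pics/top8.png"),325,140,445,230,5,"pics/t8z.png")
```

```text
eef [ 511.7 -188.1  184.3] F [ 0.2  0.2 -0.4] w 14.8 t 14.1
jaw yaw -82.2 corr rotvec [-0.0017  0.0014  0.0006] yaxis [ 0.001  0.002 -1.   ]
```

View pics/s8z.png

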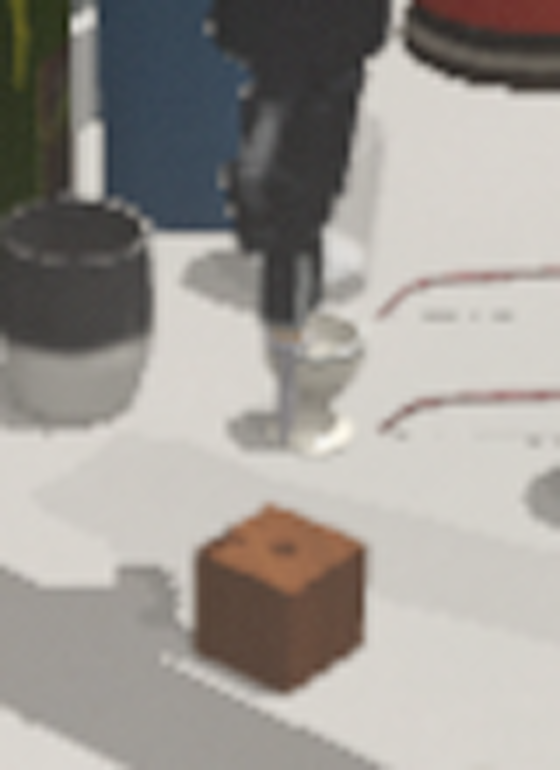

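View pics/t8z.png

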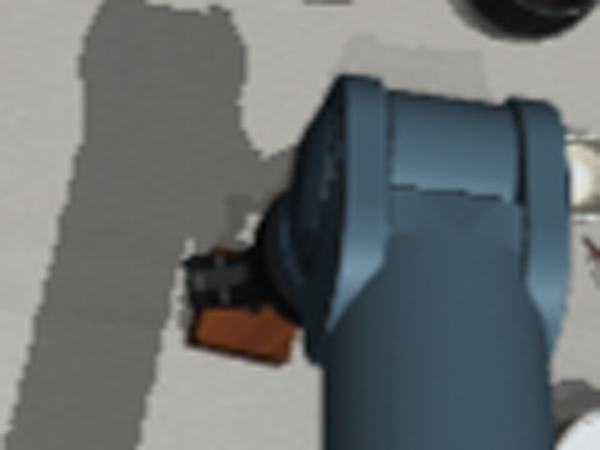

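Emit:
{"op": "send_rows", "data": {"deltas": [{"dx": 10,"dy": 20,"dz": 0,"ax": 0,"ay": 0,"az": 0,"claw": -1},{"dx": 14,"dy": 28,"dz": 0,"ax": 0,"ay": 0,"az": 0,"claw": -1},{"dx": 15,"dy": 30,"dz": 0,"ax": 0,"ay": 0,"az": 0,"claw": -1},{"dx": 15,"dy": 30,"dz": 0,"ax": 0,"ay": 0,"az": 0,"claw": -1},{"dx": 14,"dy": 28,"dz": 0,"ax": 0,"ay": 0,"az": 0,"claw": -1},{"dx": 12,"dy": 24,"dz": 0,"ax": 0,"ay": 0,"az": 0,"claw": -1},{"dx": 8,"dy": 12,"dz": 0,"ax": 0,"ay": 0,"az": 0,"claw": -1},{"dx": 3,"dy": 5,"dz": 0,"ax": 0,"ay": 0,"az": 0,"claw": -1},{"dx": 0,"dy": 0,"dz": 0,"ax": 0,"ay": 0,"az": 0,"claw": -1},{"dx": 0,"dy": 0,"dz": 0,"ax": 0,"ay": 0,"az": 0,"claw": -1}]}}

```text
time: 15.45
eef_pos: [600.4, -10.1, 178.1]
tool_rot: [0.042, -0.049, 0.706, -0.705]
ft_force: [-0.3, -1.1, -1.6]
gripper_width: 14.7
```

Run:
```python
from h import *
tilt(np.radians(-82.2))
for n in("side","top"): cv2.imwrite(f"pics/{n}9.png",imaging.grab_frame(n))
crop(cv2.imread("pics/side9.png"),245,150,335,220,8,"pics/s9z.png")
crop(cv2.imread("pics/top9.png"),245,130,365,220,5,"pics/t9z.png")
```

```text
eef [600.4 -10.1 178.1] F [-0.3 -1.1 -1.6] w 14.7 t 15.45
jaw yaw -82.7 corr rotvec [-0.0016 -0.0106  0.0081] yaxis [-0.011  0.002 -1.   ]
```

View pics/s9z.png

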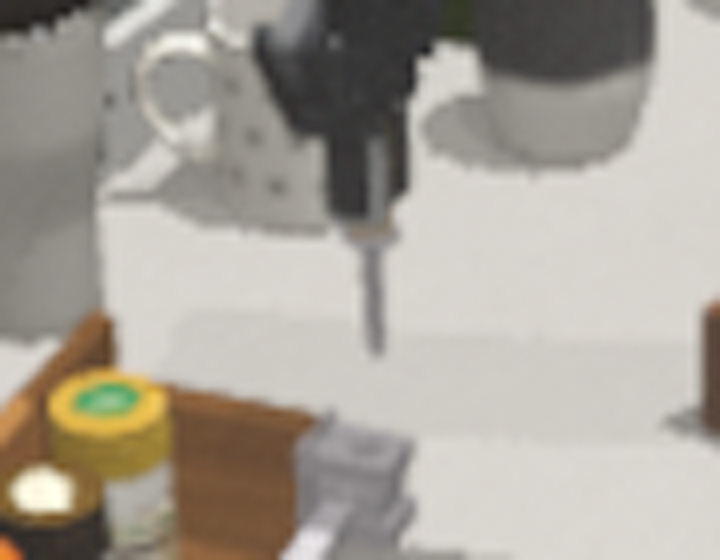

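View pics/t9z.png

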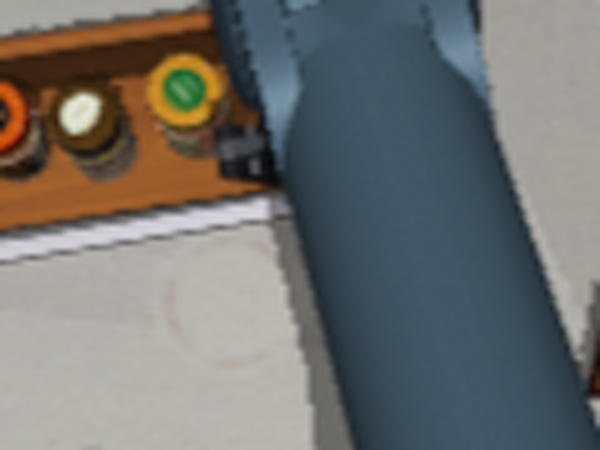

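Run:
```python
from h import *
s=lambda x,y:((x+.5)/8-.5+245,(y+.5)/8-.5+150)
a=onz("side",s(376,355),102.6);b=onz("side",s(376,452),66);b2=onz("side",s(382,204) if 0 else (291.0,205.4),66)
print(a,b,b2,(b-a))
im=cv2.imread("pics/side9.png")[195:222,278:300]
im=cv2.resize(im,None,fx=20,fy=20,interpolation=cv2.INTER_LANCZOS4)
im=cv2.normalize(im,None,0,255,cv2.NORM_MINMAX);cv2.imwrite("pics/lug9.png",im)
im=cv2.imread("pics/side0.png")[195:222,278:300]
im=cv2.resize(im,None,fx=20,fy=20,interpolation=cv2.INTER_LANCZOS4);cv2.imwrite("pics/lug0.png",im)
```

```text
[599.51720817 -14.04086993 102.6       ] [596.29896778  -6.41460586  66.        ] [599.57981498  -8.73237722  66.        ] [ -3.21824039   7.62626407 -36.6       ]
```

View pics/lug9.png

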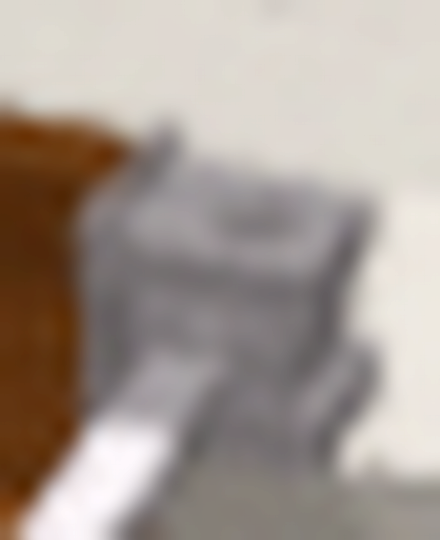

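View pics/lug0.png

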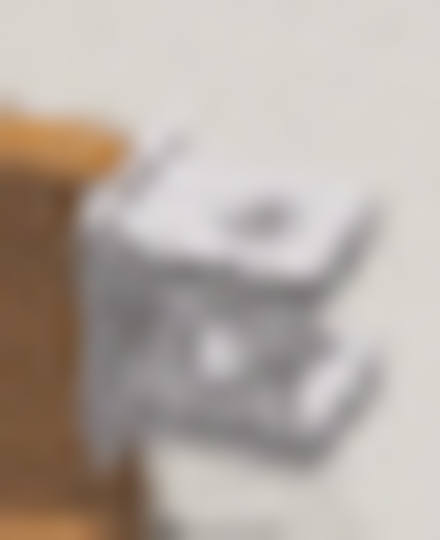

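Run:
```python
from h import *
print(onz("side",(290.6,205.3),66))
```

```text
[600.89538724  -8.65121301  66.        ]
```

Emit:
{"op": "send_rows", "data": {"deltas": [{"dx": 0,"dy": 2,"dz": -6,"ax": -0.0016,"ay": -0.0106,"az": 0.008,"claw": -1},{"dx": 0,"dy": 2,"dz": -6,"ax": 0,"ay": 0,"az": 0,"claw": -1},{"dx": 0,"dy": 0,"dz": -6,"ax": 0,"ay": 0,"az": 0,"claw": -1},{"dx": 0,"dy": 0,"dz": -4,"ax": 0,"ay": 0,"az": 0,"claw": -1},{"dx": 0,"dy": 0,"dz": -2,"ax": 0,"ay": 0,"az": 0,"claw": -1},{"dx": 0,"dy": 0,"dz": 0,"ax": 0,"ay": 0,"az": 0,"claw": -1},{"dx": 0,"dy": 0,"dz": 0,"ax": 0,"ay": 0,"az": 0,"claw": -1},{"dx": 0,"dy": 0,"dz": 0,"ax": 0,"ay": 0,"az": 0,"claw": -1},{"dx": 0,"dy": 0,"dz": 0,"ax": 0,"ay": 0,"az": 0,"claw": -1},{"dx": 0,"dy": 0,"dz": 0,"ax": 0,"ay": 0,"az": 0,"claw": -1}]}}

```text
time: 16.8
eef_pos: [600.3, -7.3, 152.6]
tool_rot: [-0.048, 0.047, -0.705, 0.706]
ft_force: [0.2, -0.2, 0.2]
gripper_width: 14.8
```

Run:
```python
from h import *
tilt(np.radians(-82.2))
fr=[imaging.grab_frame("side") for i in range(1)];f=fr[0];cv2.imwrite("pics/side10.png",f)
im=f[165:222,273:303]
im=cv2.resize(im,None,fx=10,fy=10,interpolation=cv2.INTER_LANCZOS4)
cv2.imwrite("pics/s10z.png",im)
```

```text
eef [600.3  -7.3 152.6] F [ 0.2 -0.2  0.2] w 14.8 t 16.8
jaw yaw -82.3 corr rotvec [0.0007 0.0012 0.0017] yaxis [ 0.001 -0.001 -1.   ]
```

View pics/s10z.png

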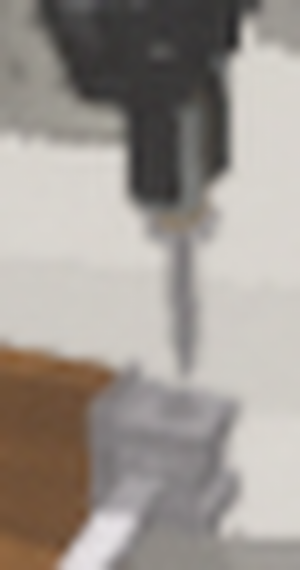

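Run:
```python
from h import *
h=onz("side",(290.6,205.3),66)
for r in(201.5,201.8,202.1):
    a=onz("side",(291.0,r),77.1);print(a.round(1),(h-a).round(1))
# predicted pixel of hole rel. to tip if aligned
print(proj("side",[(603,-8,77.1),(603,-8,66)]))
```

```text
[601.3 -12.2  77.1] [ -0.4   3.6 -11.1]
[600.4 -10.8  77.1] [  0.5   2.2 -11.1]
[599.6  -9.4  77.1] [  1.3   0.8 -11.1]
[[289.74914577 202.03645848]
 [289.8700931  205.22519281]]
```

Emit:
{"op": "send_rows", "data": {"deltas": [{"dx": 1,"dy": 2,"dz": 0,"ax": 0,"ay": 0,"az": 0,"claw": -1},{"dx": 0,"dy": 0,"dz": -3,"ax": 0,"ay": 0,"az": 0,"claw": -1},{"dx": 0,"dy": 0,"dz": -3,"ax": 0,"ay": 0,"az": 0,"claw": -1},{"dx": 0,"dy": 0,"dz": -2,"ax": 0,"ay": 0,"az": 0,"claw": -1},{"dx": 0,"dy": 0,"dz": -2,"ax": 0,"ay": 0,"az": 0,"claw": -1},{"dx": 0,"dy": 0,"dz": -2,"ax": 0,"ay": 0,"az": 0,"claw": -1},{"dx": 0,"dy": 0,"dz": -2,"ax": 0,"ay": 0,"az": 0,"claw": -1},{"dx": 0,"dy": 0,"dz": -1,"ax": 0,"ay": 0,"az": 0,"claw": -1},{"dx": 0,"dy": 0,"dz": 0,"ax": 0,"ay": 0,"az": 0,"claw": -1},{"dx": 0,"dy": 0,"dz": 0,"ax": 0,"ay": 0,"az": 0,"claw": -1}]}}

```text
time: 18.1
eef_pos: [601.2, -5.1, 136.3]
tool_rot: [-0.048, 0.047, -0.705, 0.706]
ft_force: [0.1, 0.9, -0.5]
gripper_width: 14.8
```

Run:
```python
from h import *
tilt(np.radians(-82.2));print(status.get_state()["torque"].round(2))
f=imaging.grab_frame("side");cv2.imwrite("pics/side11.png",f)
im=f[165:222,273:303]
im=cv2.resize(im,None,fx=10,fy=10,interpolation=cv2.INTER_LANCZOS4)
cv2.imwrite("pics/s11z.png",im)
```

```text
eef [601.2  -5.1 136.3] F [ 0.1  0.9 -0.5] w 14.8 t 18.1
jaw yaw -82.3 corr rotvec [0.0007 0.0007 0.0017] yaxis [ 0.001 -0.001 -1.   ]
[-0.01 -0.02  0.01]
```

View pics/s11z.png

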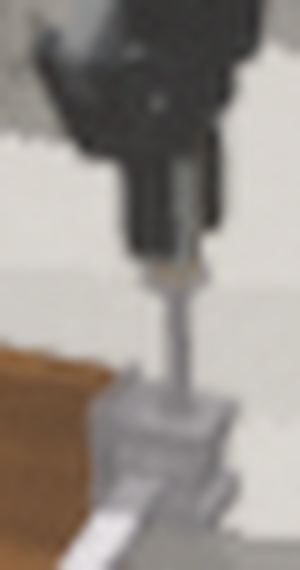

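Emit:
{"op": "send_rows", "data": {"deltas": [{"dx": 0,"dy": 0,"dz": -2,"ax": 0,"ay": 0,"az": 0,"claw": -1},{"dx": 0,"dy": 0,"dz": -2,"ax": 0,"ay": 0,"az": 0,"claw": -1},{"dx": 0,"dy": 0,"dz": -2,"ax": 0,"ay": 0,"az": 0,"claw": -1},{"dx": 0,"dy": 0,"dz": -2,"ax": 0,"ay": 0,"az": 0,"claw": -1},{"dx": 0,"dy": 0,"dz": -2,"ax": 0,"ay": 0,"az": 0,"claw": -1},{"dx": 0,"dy": 0,"dz": -2,"ax": 0,"ay": 0,"az": 0,"claw": -1},{"dx": 0,"dy": 0,"dz": -1,"ax": 0,"ay": 0,"az": 0,"claw": -1},{"dx": 0,"dy": 0,"dz": 0,"ax": 0,"ay": 0,"az": 0,"claw": -1},{"dx": 0,"dy": 0,"dz": 0,"ax": 0,"ay": 0,"az": 0,"claw": -1},{"dx": 0,"dy": 0,"dz": 0,"ax": 0,"ay": 0,"az": 0,"claw": -1}]}}

```text
time: 19.4
eef_pos: [601.7, -5.2, 122.7]
tool_rot: [-0.048, 0.047, -0.705, 0.706]
ft_force: [-0.2, -0.1, -1.5]
gripper_width: 15.2
```

Run:
```python
from h import *
tilt(np.radians(-82.2));print(status.get_state()["torque"].round(2))
f=imaging.grab_frame("side");cv2.imwrite("pics/side12.png",f)
im=f[165:222,273:303]
im=cv2.resize(im,None,fx=10,fy=10,interpolation=cv2.INTER_LANCZOS4)
cv2.imwrite("pics/s12z.png",im)
```

```text
eef [601.7  -5.2 122.7] F [-0.2 -0.1 -1.5] w 15.2 t 19.4
jaw yaw -82.3 corr rotvec [0.0006 0.0018 0.0018] yaxis [ 0.002 -0.001 -1.   ]
[-0.03 -0.03 -0.02]
```

View pics/s12z.png

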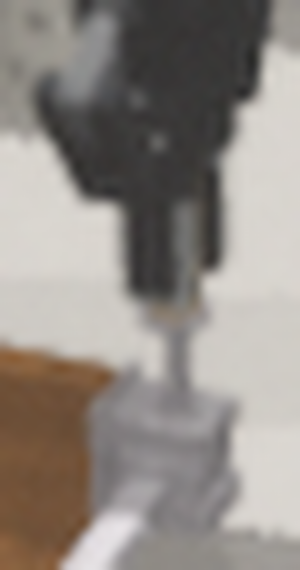

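Emit:
{"op": "send_rows", "data": {"deltas": [{"dx": 0,"dy": 0,"dz": -2,"ax": 0,"ay": 0,"az": 0,"claw": -1},{"dx": 0,"dy": 0,"dz": -2,"ax": 0,"ay": 0,"az": 0,"claw": -1},{"dx": 0,"dy": 0,"dz": -2,"ax": 0,"ay": 0,"az": 0,"claw": -1},{"dx": 0,"dy": 0,"dz": -2,"ax": 0,"ay": 0,"az": 0,"claw": -1},{"dx": 0,"dy": 0,"dz": -2,"ax": 0,"ay": 0,"az": 0,"claw": -1},{"dx": 0,"dy": 0,"dz": -2,"ax": 0,"ay": 0,"az": 0,"claw": -1},{"dx": 0,"dy": 0,"dz": -2,"ax": 0,"ay": 0,"az": 0,"claw": -1},{"dx": 0,"dy": 0,"dz": -2,"ax": 0,"ay": 0,"az": 0,"claw": -1},{"dx": 0,"dy": 0,"dz": 0,"ax": 0,"ay": 0,"az": 0,"claw": -1},{"dx": 0,"dy": 0,"dz": 0,"ax": 0,"ay": 0,"az": 0,"claw": -1}]}}

```text
time: 20.7
eef_pos: [601.6, -5.3, 105.5]
tool_rot: [-0.048, 0.047, -0.705, 0.706]
ft_force: [-0.1, -0.3, -1.2]
gripper_width: 14.7
```

Run:
```python
from h import *
tilt(np.radians(-82.2));print(status.get_state()["torque"].round(2))
```

```text
eef [601.6  -5.3 105.5] F [-0.1 -0.3 -1.2] w 14.7 t 20.7
jaw yaw -82.3 corr rotvec [0.0008 0.0015 0.0018] yaxis [ 0.002 -0.001 -1.   ]
[-0.01 -0.07  0.  ]
```

Emit:
{"op": "send_rows", "data": {"deltas": [{"dx": 0,"dy": 0,"dz": -2,"ax": 0,"ay": 0,"az": 0,"claw": -1},{"dx": 0,"dy": 0,"dz": -2,"ax": 0,"ay": 0,"az": 0,"claw": -1},{"dx": 0,"dy": 0,"dz": -2,"ax": 0,"ay": 0,"az": 0,"claw": -1},{"dx": 0,"dy": 0,"dz": -2,"ax": 0,"ay": 0,"az": 0,"claw": -1},{"dx": 0,"dy": 0,"dz": -1,"ax": 0,"ay": 0,"az": 0,"claw": -1},{"dx": 0,"dy": 0,"dz": -1,"ax": 0,"ay": 0,"az": 0,"claw": -1},{"dx": 0,"dy": 0,"dz": -1,"ax": 0,"ay": 0,"az": 0,"claw": -1},{"dx": 0,"dy": 0,"dz": -1,"ax": 0,"ay": 0,"az": 0,"claw": -1},{"dx": 0,"dy": 0,"dz": 0,"ax": 0,"ay": 0,"az": 0,"claw": -1},{"dx": 0,"dy": 0,"dz": 0,"ax": 0,"ay": 0,"az": 0,"claw": -1}]}}

```text
time: 21.95
eef_pos: [601.6, -5.2, 92.7]
tool_rot: [-0.048, 0.047, -0.705, 0.706]
ft_force: [0.5, 0.4, -0.7]
gripper_width: 15.0
```

Run:
```python
from h import *
tilt(np.radians(-82.2));print(status.get_state()["torque"].round(2))
f=imaging.grab_frame("side");cv2.imwrite("pics/side13.png",f)
im=f[165:222,263:313]
im=cv2.resize(im,None,fx=10,fy=10,interpolation=cv2.INTER_LANCZOS4)
cv2.imwrite("pics/s13z.png",im)
```

```text
eef [601.6  -5.2  92.7] F [ 0.5  0.4 -0.7] w 15.0 t 21.95
jaw yaw -82.3 corr rotvec [0.0007 0.0015 0.0017] yaxis [ 0.001 -0.001 -1.   ]
[ 0.02 -0.01  0.03]
```

View pics/s13z.png

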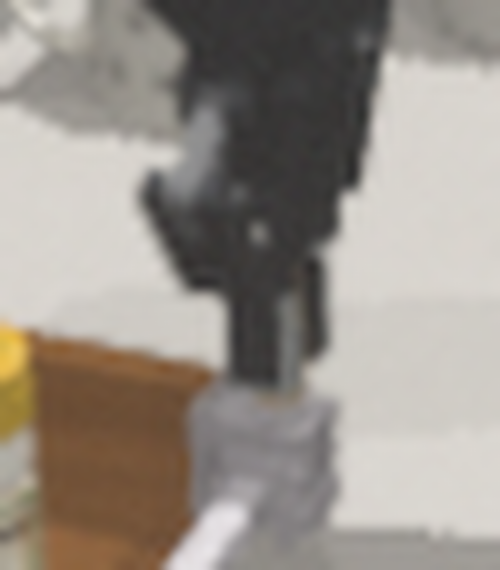

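Emit:
{"op": "send_rows", "data": {"deltas": [{"dx": 0,"dy": 0,"dz": -1,"ax": 0,"ay": 0,"az": 0,"claw": -1},{"dx": 0,"dy": 0,"dz": -1,"ax": 0,"ay": 0,"az": 0,"claw": -1},{"dx": 0,"dy": 0,"dz": -1,"ax": 0,"ay": 0,"az": 0,"claw": -1},{"dx": 0,"dy": 0,"dz": 0,"ax": 0,"ay": 0,"az": 0,"claw": -1},{"dx": 0,"dy": 0,"dz": 0,"ax": 0,"ay": 0,"az": 0,"claw": -1},{"dx": 0,"dy": 0,"dz": 0,"ax": 0,"ay": 0,"az": 0,"claw": -1},{"dx": 0,"dy": 0,"dz": 0,"ax": 0,"ay": 0,"az": 0,"claw": -1},{"dx": 0,"dy": 0,"dz": 0,"ax": 0,"ay": 0,"az": 0,"claw": -1},{"dx": 0,"dy": 0,"dz": 0,"ax": 0,"ay": 0,"az": 0,"claw": -1},{"dx": 0,"dy": 0,"dz": 0,"ax": 0,"ay": 0,"az": 0,"claw": -1}]}}

```text
time: 23.25
eef_pos: [601.9, -5.1, 91.5]
tool_rot: [-0.048, 0.047, -0.705, 0.706]
ft_force: [-0.9, -0.2, -0.3]
gripper_width: 14.7
```

Emit:
{"op": "send_rows", "data": {"deltas": [{"dx": 0,"dy": 0,"dz": -1.5,"ax": 0,"ay": 0,"az": 0,"claw": -1},{"dx": 0,"dy": 0,"dz": -1.5,"ax": 0,"ay": 0,"az": 0,"claw": -1},{"dx": 0,"dy": 0,"dz": -1,"ax": 0,"ay": 0,"az": 0,"claw": -1},{"dx": 0,"dy": 0,"dz": -1,"ax": 0,"ay": 0,"az": 0,"claw": -1},{"dx": 0,"dy": 0,"dz": -1,"ax": 0,"ay": 0,"az": 0,"claw": -1},{"dx": 0,"dy": 0,"dz": -1,"ax": 0,"ay": 0,"az": 0,"claw": -1},{"dx": 0,"dy": 0,"dz": -1,"ax": 0,"ay": 0,"az": 0,"claw": -1},{"dx": 0,"dy": 0,"dz": -1,"ax": 0,"ay": 0,"az": 0,"claw": -1},{"dx": 0,"dy": 0,"dz": -1,"ax": 0,"ay": 0,"az": 0,"claw": -1},{"dx": 0,"dy": 0,"dz": -1,"ax": 0,"ay": 0,"az": 0,"claw": -1}]}}

```text
time: 24.5
eef_pos: [602.0, -5.0, 91.5]
tool_rot: [-0.046, 0.048, -0.703, 0.708]
ft_force: [-2.3, 0.0, 6.2]
gripper_width: 14.7
```

Run:
```python
from h import *
tilt(np.radians(-82.2));print(status.get_state()["torque"].round(2))
```

```text
eef [602.   -5.   91.5] F [-2.3  0.   6.2] w 14.7 t 24.5
jaw yaw -82.3 corr rotvec [ 0.0077 -0.0019  0.0025] yaxis [-0.002 -0.008 -1.   ]
[-0.04  0.62 -0.03]
```

Emit:
{"op": "send_rows", "data": {"deltas": [{"dx": 0,"dy": 0,"dz": 0,"ax": 0,"ay": 0,"az": 0,"claw": -1},{"dx": 0,"dy": 0,"dz": 0,"ax": 0,"ay": 0,"az": 0,"claw": -0.5},{"dx": 0,"dy": 0,"dz": 0,"ax": 0,"ay": 0,"az": 0,"claw": -0.3},{"dx": 0,"dy": 0,"dz": 0,"ax": 0,"ay": 0,"az": 0,"claw": -0.1},{"dx": 0,"dy": 0,"dz": 0,"ax": 0,"ay": 0,"az": 0,"claw": -0.1},{"dx": 0,"dy": 0,"dz": 5,"ax": 0,"ay": 0,"az": 0,"claw": -0.1},{"dx": 0,"dy": 0,"dz": 10,"ax": 0,"ay": 0,"az": 0,"claw": -0.1},{"dx": 0,"dy": 0,"dz": 15,"ax": 0,"ay": 0,"az": 0,"claw": -0.1},{"dx": 0,"dy": 0,"dz": 20,"ax": 0,"ay": 0,"az": 0,"claw": -0.1},{"dx": 0,"dy": 0,"dz": 20,"ax": 0,"ay": 0,"az": 0,"claw": -0.1}]}}

```text
time: 25.75
eef_pos: [601.4, -4.9, 164.7]
tool_rot: [-0.046, 0.049, -0.703, 0.708]
ft_force: [0.6, -0.4, 0.1]
gripper_width: 38.1
```

Emit:
{"op": "send_rows", "data": {"deltas": [{"dx": 0,"dy": 0,"dz": 20,"ax": 0,"ay": 0,"az": 0,"claw": -0.1},{"dx": -10,"dy": -10,"dz": 20,"ax": 0,"ay": 0,"az": 0,"claw": -0.1},{"dx": -25,"dy": -30,"dz": 10,"ax": 0,"ay": 0,"az": 0,"claw": -0.1},{"dx": -25,"dy": -40,"dz": 0,"ax": 0,"ay": 0,"az": 0,"claw": -0.1},{"dx": -25,"dy": -40,"dz": 0,"ax": 0,"ay": 0,"az": 0,"claw": -0.1},{"dx": -20,"dy": -45,"dz": 0,"ax": 0,"ay": 0,"az": 0,"claw": -0.1},{"dx": -10,"dy": -45,"dz": 0,"ax": 0,"ay": 0,"az": 0,"claw": -0.1},{"dx": -10,"dy": -40,"dz": 0,"ax": 0,"ay": 0,"az": 0,"claw": -0.1},{"dx": 0,"dy": -15,"dz": 0,"ax": 0,"ay": 0,"az": 0,"claw": -0.1},{"dx": 0,"dy": 0,"dz": 0,"ax": 0,"ay": 0,"az": 0,"claw": -0.1}]}}

```text
time: 27.0
eef_pos: [477.2, -273.6, 233.5]
tool_rot: [-0.055, 0.043, -0.701, 0.71]
ft_force: [0.7, 1.0, -0.1]
gripper_width: 38.4
```

Run:
```python
from h import *
tilt(np.radians(-82.2))
for n in("side","top"): cv2.imwrite(f"pics/{n}14.png",imaging.grab_frame(n))
crop(cv2.imread("pics/top14.png"),215,110,335,200,6,"pics/t14z.png")
crop(cv2.imread("pics/side14.png"),215,160,335,270,5,"pics/s14z.png")
a=cv2.imread("pics/top0.png").astype(int);b=cv2.imread("pics/top14.png").astype(int)
for nm,(x0,y0,x1,y1) in dict(tin=(425,215,465,252),egg=(425,162,455,190),opener=(150,215,215,250)).items():
    print(nm,abs(a-b)[y0:y1,x0:x1].mean().round(1))
```

```text
eef [ 477.2 -273.6  233.5] F [ 0.7  1.  -0.1] w 38.4 t 27.0
jaw yaw -82.0 corr rotvec [ 0.0109  0.0179 -0.0036] yaxis [ 0.018 -0.011 -1.   ]
tin 86.9
egg 47.4
opener 8.8
```

View pics/s14z.png

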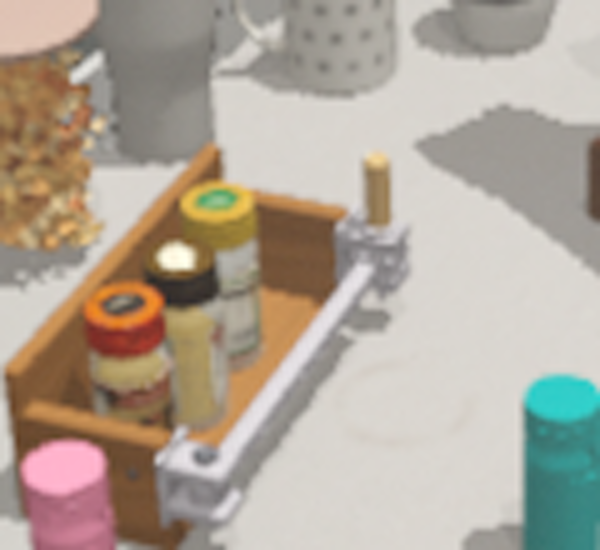

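View pics/t14z.png

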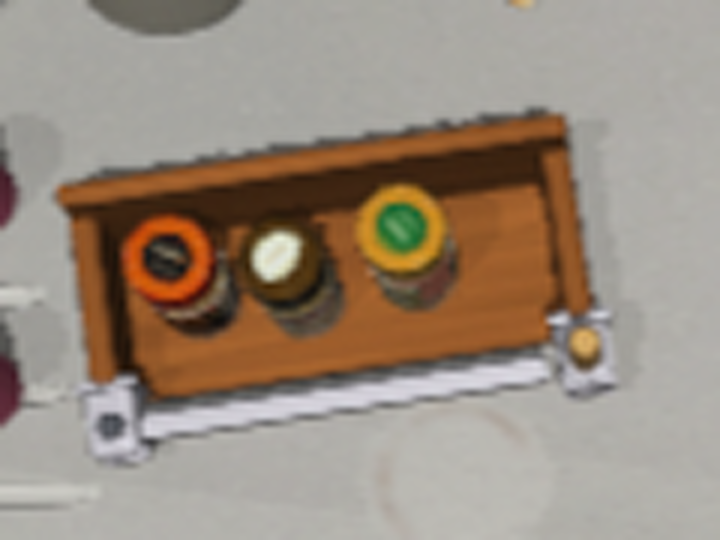

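View pics/side14.png

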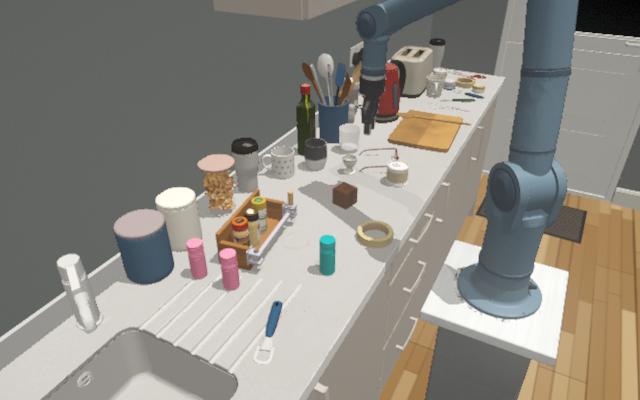

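Run:
```python
from h import *
a=cv2.imread("pics/side0.png").astype(int);b=cv2.imread("pics/side14.png").astype(int)
for nm,(x0,y0,x1,y1) in dict(tin=(383,157,412,188),egg=(341,152,359,174),opener=(250,298,287,365),teal=(315,230,340,278)).items():
    print(nm,abs(a-b)[y0:y1,x0:x1].mean().round(1))
print(proj("side",[(602,-5.3,116),(602,-5.3,70)]).round(1), "seen top", 215+375/5-.4,160+160/5-.4)
a=cv2.imread("pics/top0.png");b=cv2.imread("pics/top14.png")
cv2.imwrite("pics/op.png",cv2.resize(np.vstack([a[205:255,140:230],b[205:255,140:230]]),None,fx=5,fy=5))
```

```text
tin 1.5
egg 4.2
opener 0.5
teal 3.9
[[289.1 191.2]
 [289.6 204.6]] seen top 289.6 191.6
```

View pics/op.png

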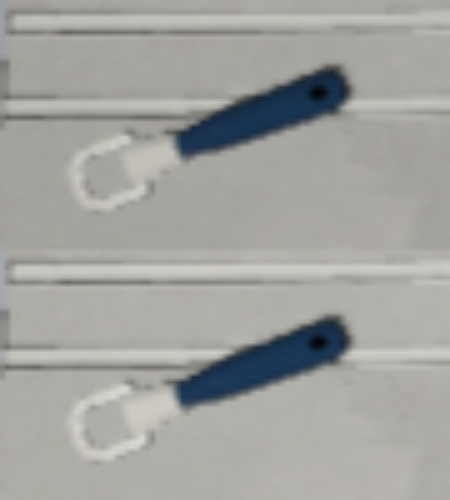

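The opener hasn't moved, and the pin top appears where a fully seated pin should be: predicted (289.1, 191.2), seen (289.6, 191.6). Handing in.

Run:
```python
from workcell import bot
print(bot.close_job())
```

```text
the job is handed in; nothing more can be done
None
```

The spice rack's bar is shut and locked with the pin, and I handed the job in at about 27 s on the robot's clock.

I pushed the bar round to its stop with the closed fingers. Then I took the pin from its stand, lined it up with the lug hole using the side camera, and lowered it through the lugs and the eye before letting go and backing away.

**Last checks:**
- **Pin seated:** the downward travel stopped at the expected height (tool at 91.5 mm) with about 6 N of reaction. In the side picture after release, the pin top was within 1 pixel of where a fully seated pin should be.
- **Bar:** the top picture shows it closed.
- **Jars:** all three spice jars are still upright.
- **Tin, egg cup and opener:** all three look unmoved in the side view. In the last top picture the arm covered the tin and egg cup, so those two were confirmed only from the side. The opener's top-view pixels differed slightly from the start, but a side-by-side look showed it in the same place.

**Disagreements:**
- The two cameras differed by up to 6 mm on the same points, so I fitted the pin by comparing its tip with the hole in the side picture alone.
- The gripper read 14.7 mm on the 16 mm handle, but the pin did not slip.

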